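# Reset a spring-loaded telescopic leg to its length mark and clamp it

## Task

The telescopic leg held in the vice is clamped too long: flip its cam lever open, then push the spring-loaded outer part in towards the vice until the mouth of the clamp just meets the near edge of the dark band drawn round the inner tube. Hold it there and squeeze the lever fully shut against the clamp, one finger on the lever and the other on the rubber grip pad on the far side. Finish still squeezing lever and pad, with the leg at its mark, so that a colleague can fit the locking screw, and leave the tools lying around where they are.

Things in the scene. Friction and masses are not known exactly. Their poses are not given: they have to be found in the camera images.
- machine_vice: Green bench vice, 238 x 170 mm, 113 mm high, fixed; its place and turn vary. Origin: centre of its underside; x, y below are its axes (z up). Its jaws clamp the leg's inner tube. The leg is level, parallel to the vice's y, with its axis 53 mm along +x from the origin and 93 mm above the table; it sticks out towards +y (jaws end at y = 52 mm, foot at 460 mm when fully out).
- length_mark: Dark band, 5 mm wide, drawn round the bare inner tube (square aluminium tube, 26 x 26 mm). Origin: on the leg axis, at the band's near edge, the one towards the clamp and foot; the band runs 5 mm from there towards the vice. Same axes as the vice.
- leg_mouth (a point): Point on the leg axis in the plane of the clamp's mouth, the face of the outer part that looks to the vice; it must come to the origin of length_mark. The mouth is the front of a black oval hand-stop flange, 8 mm thick along the leg, reaching 42 mm to either side of the axis and 23 mm above and below it (ends rounded, radius 23 mm). Same axes as the vice.
- leg_clamp (a point): Centre of the clamp body, on the leg axis, 30 mm from the mouth towards the foot: the place to pinch. The clamp body is 34 mm wide, 42 mm high (21 mm above the axis) and runs from the flange's back, 8 mm from the mouth, to 58 mm; lever and pad sit on its sides. Then come the outer tube, 30 x 30 mm, and the foot, 272 mm from the mouth. Same axes as the vice.
- leg_slide (a joint): How far the outer part is pushed in towards the vice, in m: 0 fully out, at most 0.125; it starts clamped at 0 to 0.02. With the lever open it slides easily and a spring drives it out with about 3 N (out) to 6 N (in): let go, it slides out to 0 again. It can be pushed by a finger behind the flange. Shut, the lever locks it against some 30 N.
- leg_lever (a joint): Angle of the steel cam lever in rad: 0 shut (upright along the clamp's side; so at the start), 0.46 wide open, leaning out to the -x side (the robot's side). Its cam jams on the inner tube below about 0.2 rad, so it opens and shuts with 5 to 12 N at its top edge; it stays where it is left. To open it, push its top edge outwards from above the clamp body.
- lever_hinge (a point): Middle of the lever's hinge pin, which runs along the leg, 21.5 mm to the -x side of the axis, 13 mm below it, 30 mm from the mouth. The lever stands up 50 mm from it, so that its top edge is 37 mm above the axis when shut and stands 16 mm clear over the clamp body. It is 6 mm thick and 38 mm long along the leg (11 to 49 mm from the mouth).
- lever_tip (a point): Middle of the lever's rounded top edge (8 mm thick, 4 mm below its highest line). Shut: 22 mm to the -x side of the axis and 33 mm above it; wide open: 42 mm to the side and 28 mm above.
- leg_grip_pad: Black ribbed rubber pad, 40 mm along the leg and 38 mm high (19 mm above and below the axis), on the +x side of the clamp body, the side away from the lever. Origin: on the axis, same point as leg_clamp; its outer face is 20 mm to the +x side. Over pad and lever the clamp measures about 46 mm when shut and 67 mm when wide open. Same axes as the vice.
- calliper: Steel digital calliper, 67 x 220 x 15 mm, lying on the table. Bystander.
- marker: Marker pen with black barrel and yellow-green cap, 123 mm long, 20 mm thick, lying on the table. Bystander.
- tape_measure: Yellow and black tape measure, 72 x 86 x 34 mm, on the table. Bystander.
- hex_key: Steel hex key, 34 x 115 x 7 mm, lying on the table. Bystander.
- folding_rule: Folded wooden rule, 18 x 230 x 17 mm, lying on the table. Bystander.
- try_square: Carpenter's square with wooden stock and steel blade, 105 x 164 x 19 mm, lying on the table. Bystander.

How it is judged:
By the outcome, as a careful person would: the job done as asked, in the order asked, and still so for the second after the job is handed in, while the arm keeps its last pose, push and grip.
It also fails if it takes over 45 s, if anything falls off the work surface, if the arm or the gripper's body presses on something with over 40 N, if the wrist force passes 120 N, or if a joint passes its speed limit or range.

## Robot

A 6-joint arm with a two-finger parallel gripper is mounted at the origin on a cart in front of the work surface, level with it; the furniture and walls round the work are solid. World frame = base frame: x ahead of the robot, y to its left, z up, the work surface at z = 0. Lengths are in m, angles in degrees, forces in N, time in s.
With the tool pointing down it reaches from about 0.275 to 0.875 m from the base axis. Payload 12.5 kg.
Tool frame: the origin (TCP) lies on the mounting face of the last link; the fingertips stand 173 mm ahead of it and the grasp point (between the pads) lies 155 mm ahead of it; z points along the fingers, y is the line along which they close (so a half turn about z gives the same grasp; the last joint's range is limited). The gripper opens to 85 mm and grips with 20 to 120 N. Pads are 22 mm wide; open, the fingers measure 114 mm over their backs; the gripper's body (76 mm by 85 mm) begins 54 mm behind the grasp point. The pads swing forward as they close: fully open they stand 13 mm farther back than shut.
Start: joints at [-4.847, 20.094, 94.641, -0, 65.266, -4.847], TCP at [0.55, 0, 0.405] pointing down, gripper open.
Joint ranges: [-157.81, 157.81], [-45, 120.19], [0.68, 151.7], [-89.99, 269.99], [4.06, 180], [-164.3, 164.3]. Speed limits (degrees/s): [127.2, 127.2, 159.86, 180, 180, 180].

## Interface

Orientations are given as [roll, pitch, yaw] about the fixed x, y, z axes, in that order (R = Rz(yaw) Ry(pitch) Rx(roll)).
In Python, from cell import r gives the robot as it stands. The module is installed in compiled form; this text tells all that it offers.
- The arm moves only by the shell command python3 -m crank 'ROWS' [FORCE]. ROWS is a JSON object whose one key "rows" holds a list of rows, each an object of numbers: "tx", "ty", "tz": the shift along the tool's x, y, z in m; "ax", "ay", "az": the turn, a rotation vector about the tool's x, y, z in rad; "fingers": the finger opening in m, from 0 to 0.0854. A call has 1 to 8 rows; each row is the pose to reach, as a shift and turn from the pose commanded when the call began, along the tool's axes at that moment; what a row does not reach only later rows make up. A row lasts 1/12 s, in which the tool goes at most 41.7 mm and 7.16 degrees, less where a joint would pass 70% of its speed; a pose out of reach is approached as far as the arm can. A call with a gripper value outside its range is refused whole. The fingers move at their own pace and stop on an object; FORCE is the grip in N (left out, the last holds). Time passes only in rows, so rows that repeat a pose let the fingers close. It gives the time, the measured TCP pose, the force, the opening and the grip force at its end, in the units of the state.
- r.read_state(): the state, without advancing time (a new reading comes with each control period).
- r.grab_frame(name): name is "scene" or "side" or "wrist"; returns a dict with "color" (480x640x3 uint8, red, green, blue), "range_z" (480x640 float32, m along the optical axis (not along the pixel's ray), 0 where there is no reading), "fx", "fy", "cx", "cy" (pixels), "world_to_cam" (4x4, takes a point from world to camera coordinates). Camera axes: x right, y up, looking along -z (the intrinsics and any distortion apply to the point x, -y, -z); pixel columns grow to the right and rows downward; lengths in m; the calibration is good to about 2 mm. A picture is of the moment at which its call begins.
- r.finish_job(): hands the job in; it is judged then, once.
The state is a dict: "clock": time; "q": joint angles; "joint_velocities": joint speeds; "tau": joint torques, N m; "ee_pos": TCP position; "ee_rot": TCP orientation; "ft_force": force on the tool from outside, world axes, zero at the start; "moment": the same for the moment, N m; "width": opening from 0.0 (shut) to 1.0 (fully open); "finger_force": force on a finger pad.
Only numpy, scipy, OpenCV 4.12 (cv2) and the standard library are available. Lean on these libraries where they do the work, as an engineer would, in place of code of your own. Each camera call takes 0.05 s, during which the arm holds its last target. There are 200 camera calls.

## Working session

There is one attempt and no reset: what is moved stays moved. The work goes in short steps, Python scripts to look and compute and a shell command to move; the robot and the scene stay as the last step left them, time stands still between calls to the robot, and variables do not carry over. Pictures are saved under pics/ and viewed, at most 10 in all, crops included, and the job is handed in when it is done.

```bash
mkdir -p pics; cat > h.py <<'E'
import numpy as np, cv2
from cell import r
def grab(n,save=None):
    f=r.grab_frame(n)
    np.savez(''+n+'.npz',**{k:np.asarray(v) for k,v in f.items()})
    if save: cv2.imwrite('pics/'+save,cv2.cvtColor(f['color'],cv2.COLOR_RGB2BGR))
    return f
def load(n): return np.load(''+n+'.npz')
def pt(f,u,v,k=1):
    z=f['range_z']; p=z[v-k:v+k+1,u-k:u+k+1]; p=p[p>0]; d=np.median(p)
    c=np.array([(u-f['cx'])/f['fx']*d,-(v-f['cy'])/f['fy']*d,-d,1])
    return (np.linalg.inv(f['world_to_cam'])@c)[:3]
def cloud(f):
    z=f['range_z']; v,u=np.mgrid[:480,:640]
    c=np.stack([(u-f['cx'])/f['fx']*z,-(v-f['cy'])/f['fy']*z,-z,np.ones_like(z)],-1)
    return (c@np.linalg.inv(f['world_to_cam']).T)[...,:3]
def proj(f,p):
    c=f['world_to_cam']@np.append(p,1); return f['cx']+f['fx']*c[0]/-c[2], f['cy']-f['fy']*c[1]/-c[2]
E
python3 - <<'E'
from h import *
for n in('scene','side','wrist'):
    f=grab(n,n+'0.png'); print(n,f['fx'],f['fy'],f['cx'],f['cy'],np.round(np.linalg.inv(f['world_to_cam']),3).tolist(),[k for k in f])
print(r.read_state())
im=[cv2.imread('pics/%s0.png'%n) for n in('scene','side')]
E
```

```text
scene 540.1622473281308 540.1622473281308 319.5941281473291 238.51631037245753 [[0.367, -0.546, 0.753, 1.332], [0.93, 0.204, -0.306, -0.19], [0.013, 0.812, 0.583, 0.729], [0.0, 0.0, 0.0, 1.0]] ['color', 'range_z', 'fx', 'fy', 'cx', 'cy', 'world_to_cam']
side 577.1246362385401 577.1246362385401 321.0084214172262 242.49011147021744 [[1.0, 0.0, 0.022, 0.576], [0.018, 0.548, -0.836, -1.046], [-0.012, 0.836, 0.548, 0.867], [0.0, 0.0, 0.0, 1.0]] ['color', 'range_z', 'fx', 'fy', 'cx', 'cy', 'world_to_cam']
wrist 377.0020784078423 377.0020784078423 323.0701505579489 235.74710948984202 [[1.0, 0.0, 0.002, 0.55], [-0.001, 0.954, 0.299, 0.077], [-0.001, -0.299, 0.954, 0.374], [0.0, 0.0, 0.0, 1.0]] ['color', 'range_z', 'fx', 'fy', 'cx', 'cy', 'world_to_cam']
{'clock': 0.15, 'q': array([-4.84684984e+00,  2.01170154e+01,  9.46682371e+01, -9.16099936e-05,
        6.52646542e+01, -4.84548862e+00]), 'joint_velocities': array([ 0.01793996, -0.17618131,  0.01668493,  0.05912834, -0.0701346 ,
       -0.01196379]), 'tau': array([ 7.13946501e-04, -5.06248283e+01, -2.91500723e+01, -2.80964593e-05,
        3.35960038e-03, -3.10250061e-05]), 'ee_pos': array([5.49901158e-01, 3.74050525e-05, 4.04286153e-01]), 'ee_rot': array([-1.79950265e+02, -4.13268889e-03,  8.99986754e+01]), 'ft_force': array([ 0.1883345 , -0.13533186,  0.39799374]), 'moment': array([-0.00524538, -0.00229736, -0.0062994 ]), 'finger_force': 0.0, 'width': 1.0011428726885925}
```

View pics/scene0.png

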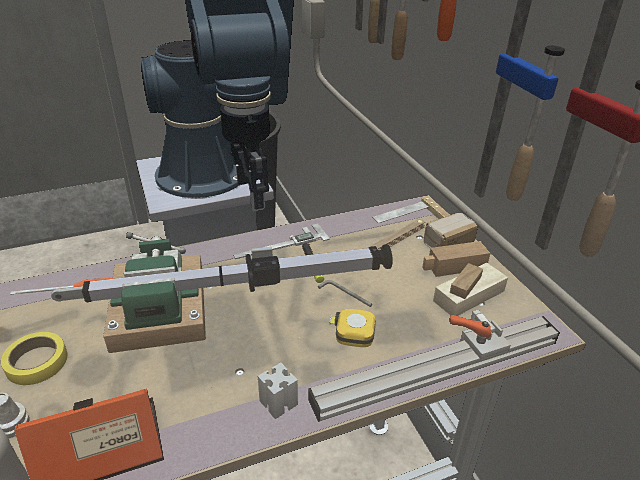

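View pics/side0.png

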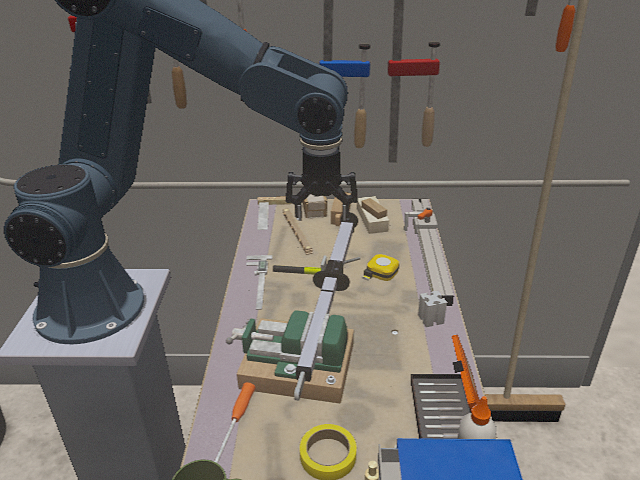

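The scene view shows the vice at (155,290), with the leg running right to the foot at (385,257), the clamp at (263,270) and the band near (221,275). The side view shows the flange at (331,282), with the leg going away towards +y. Next I fit the leg axis from depth and enlarge the clamp.

```bash
python3 - <<'E'
from h import *
S,D=load('scene'),load('side')
for n,f,a,b in(('scene',S,(300,268),(368,262)),('side',D,(338,262),(349,225))):
    C=cloud(f).reshape(-1,3)
    m=(C[:,2]>.098)&(C[:,2]<.112)&(C[:,0]>.3)&(C[:,0]<.9)&(C[:,1]>-.3)&(C[:,1]<.6)
    P=C[m]; print(n,m.sum(),P.min(0),P.max(0))
    # outer tube: top surface normals ~ by robust line fit
    q=P[(P[:,2]>.1035)]
    l=cv2.fitLine(q[:,:2].astype(np.float32),cv2.DIST_HUBER,0,.001,.001).ravel(); print(l,np.degrees(np.arctan2(l[1],l[0])))
    d=l[:2]*np.sign(l[1]); nrm=np.array([d[1],-d[0]]); t=(q[:,:2]-l[2:])@d; s=(q[:,:2]-l[2:])@nrm
    for k in np.arange(-.3,.4,.03):
        w=(t>k)&(t<k+.03)&(abs(s)<.03)
        if w.sum()>5: c=l[2:]+d*(k+.015); print(np.round(c,3),w.sum(),np.round([*np.percentile(s[w],[3,97]),np.median(q[w,2])],4))
a=cv2.resize(cv2.imread('pics/scene0.png')[230:310,190:310],None,fx=6.6,fy=6.6,interpolation=cv2.INTER_CUBIC)
b=cv2.resize(cv2.imread('pics/side0.png')[240:340,290:370],None,fx=5.28,fy=5.28,interpolation=cv2.INTER_CUBIC)
cv2.imwrite('pics/cr_a.png',a[:528,:792]); 
E
```

```text
scene 5880 [ 0.30104751 -0.29992279  0.09800484] [0.89981929 0.54310736 0.11199594]
[ 0.18006957  0.9836539   0.56990975 -0.05437501] 79.62618
[ 0.524 -0.305] 73 [-0.0185  0.0075  0.1082]
[ 0.529 -0.276] 196 [-0.0171  0.008   0.1079]
[ 0.535 -0.246] 177 [-0.02    0.0075  0.1081]
[ 0.54  -0.217] 144 [-0.022  -0.0013  0.1084]
[ 0.546 -0.187] 142 [-0.0224 -0.0016  0.1083]
[ 0.551 -0.158] 172 [-0.0227  0.0179  0.1083]
[ 0.556 -0.128] 179 [-0.0188  0.0065  0.1078]
[ 0.562 -0.099] 178 [-0.0185  0.0067  0.1078]
[ 0.567 -0.069] 172 [-0.0204  0.0059  0.1078]
[ 0.573 -0.04 ] 171 [-0.0199  0.0055  0.1076]
[ 0.578 -0.01 ] 79 [-0.0224  0.0287  0.1084]
[0.583 0.019] 56 [-0.0092  0.0132  0.1078]
[0.589 0.049] 196 [-0.0223  0.007   0.1097]
[0.594 0.078] 200 [-0.0227  0.0069  0.1093]
[0.6   0.108] 190 [-0.0228  0.0064  0.1093]
[0.605 0.137] 186 [-0.0232  0.0058  0.1093]
[0.61  0.167] 184 [-0.0226  0.0058  0.1094]
[0.616 0.196] 179 [-0.0238  0.006   0.1094]
[0.621 0.226] 125 [-0.0254  0.0099  0.109 ]
[0.627 0.255] 9 [0.0019 0.0114 0.1087]
side 3750 [ 0.30090226 -0.29992907  0.09801882] [0.89878033 0.5
[... 221 characters left out ...]
543 -0.195] 207 [-0.0277  0.0258  0.1079]
[ 0.549 -0.166] 204 [-0.0285  0.0269  0.1073]
[ 0.554 -0.136] 98 [-0.0153  0.0083  0.1051]
[ 0.559 -0.106] 90 [-0.0154  0.008   0.1056]
[ 0.564 -0.077] 98 [-0.016   0.0082  0.1054]
[ 0.57  -0.047] 82 [-0.0158  0.008   0.1054]
[ 0.575 -0.018] 122 [-0.0273  0.0283  0.1079]
[0.58  0.012] 54 [-0.023   0.016   0.1105]
[0.586 0.041] 59 [-0.0187  0.0103  0.1079]
[0.591 0.071] 93 [-0.0186  0.01    0.1069]
[0.596 0.1  ] 86 [-0.0192  0.0098  0.107 ]
[0.602 0.13 ] 82 [-0.0183  0.009   0.1072]
[0.607 0.159] 77 [-0.0182  0.009   0.1069]
[0.612 0.189] 76 [-0.0193  0.0092  0.1064]
[0.617 0.218] 57 [-0.0212  0.0112  0.1075]
[0.623 0.248] 27 [-0.0254  0.0133  0.1084]
```

View pics/cr_a.png

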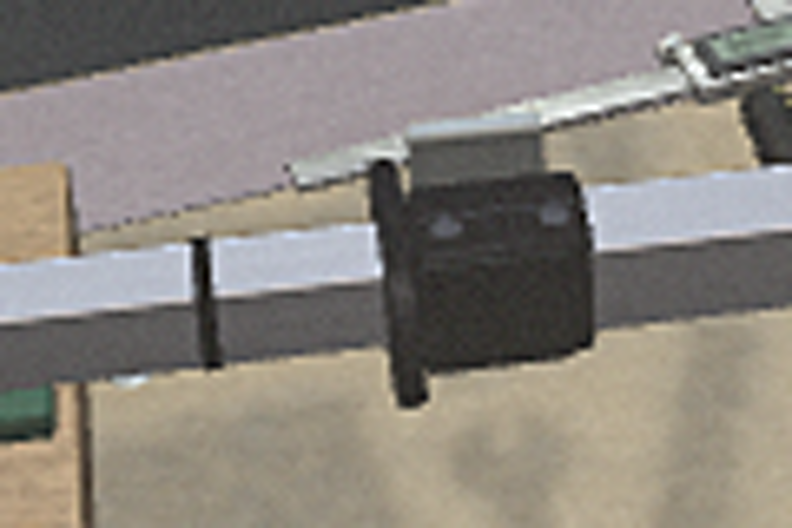

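View pics/wrist0.png

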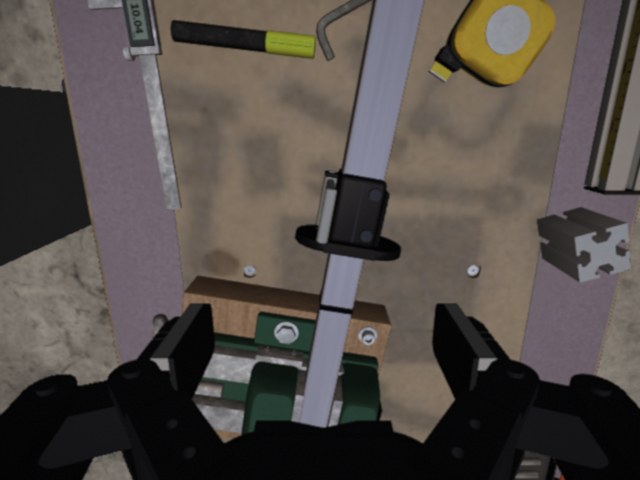

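The wrist view shows the clamp body at (358,210), the lever on the robot side at (328,207), the oval flange at (348,243), and the band at (337,309). I enlarge it to measure the mouth and band and fit the tube edges.

```bash
python3 - <<'E'
from h import *
W=load('wrist')
im=cv2.imread('pics/wrist0.png')[160:330,285:415]
cv2.imwrite('pics/cr_w.png',cv2.resize(im,None,fx=3.5,fy=3.5,interpolation=cv2.INTER_CUBIC))
C=cloud(W)
for v in (60,90,120,150,285,330,350,380):
    row=C[v]; m=(row[:,2]>.098)&(row[:,2]<.115)&(row[:,0]>.45)&(row[:,0]<.75)
    i=np.where(m)[0]; print(v,i.min(),i.max(),len(i),np.round(row[i.min()],4),np.round(row[i.max()],4),np.median(row[i,2]))
E
```

```text
60 364 411 48 [0.5763 0.1125 0.1058] [0.6066 0.1123 0.1073] 0.10840238382162842
90 358 404 47 [0.5732 0.0945 0.1026] [0.6031 0.0941 0.1077] 0.10864398250720658
120 352 397 46 [0.5699 0.0752 0.099 ] [0.5997 0.0752 0.1073] 0.10850097699792138
150 347 390 44 [0.5664 0.0551 0.1047] [0.596  0.0554 0.1074] 0.1084713306299554
285 324 357 34 [ 0.5504 -0.048   0.1046] [ 0.576  -0.0475  0.1056] 0.10650414373019218
330 315 347 33 [ 0.5429 -0.0906  0.1002] [ 0.5689 -0.0866  0.1068] 0.10666487635450389
350 311 343 33 [ 0.5394 -0.11    0.0998] [ 0.566  -0.1063  0.1053] 0.10656707396350679
380 252 336 59 [ 0.4877 -0.1414  0.0982] [ 0.5605 -0.1352  0.106 ] 0.10572373577710731
```

View pics/cr_w.png

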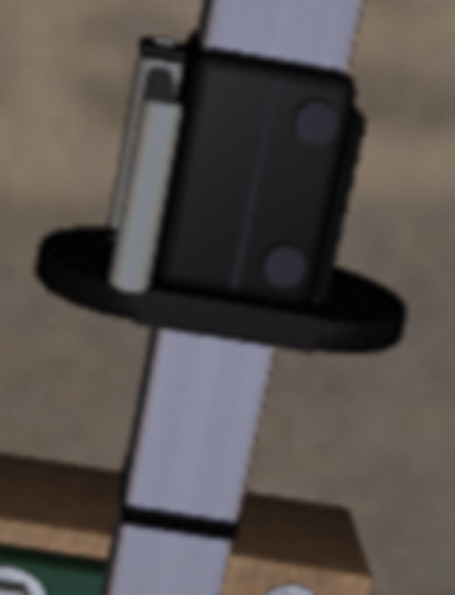

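```bash
cat >> h.py <<'E'
def ray(f,u,v,z):
    M=np.linalg.inv(f['world_to_cam']); d=M[:3,:3]@np.array([(u-f['cx'])/f['fx'],-(v-f['cy'])/f['fy'],-1]); o=M[:3,3]
    return o+d*(z-o[2])/d[2]
E
python3 - <<'E'
from h import *
W,S=load('wrist'),load('scene')
cw=lambda x,y:(285+x/3.5-.36,160+y/3.5-.36)
ca=lambda x,y:(190+x/6.6-.42,230+y/6.6-.42)
d=np.array([np.sin(np.radians(10.1)),np.cos(np.radians(10.1)),0]); n=np.array([d[1],-d[0],0])
o=np.array([.5555,-.098,0])
for nm,f,uv,z in [('mark nearL',W,cw(127,508),.106),('mark nearR',W,cw(240,524),.106),('mouth L',W,cw(158,326),.116),('mouth R',W,cw(270,347),.116),
  ('lever front top',W,cw(130,292),.130),('lever back top',W,cw(170,100),.130),('body back right',W,cw(350,80),.114),('body front left',W,cw(162,285),.114),('body back left',W,cw(205,52),.114),
  ('sc mark near top front edge',S,ca(216,298),.106),('sc flange top-front',S,ca(395,240),.116),('sc lever top L',S,ca(410,125),.130),('sc lever top R',S,ca(540,115),.130)]:
    p=ray(f,*uv,z); print(nm,np.round(p,4),'along',round((p-o)@d,4),'across',round((p-o)@n,4))
E
```

```text
mark nearL [ 0.5479 -0.0644  0.106 ] along 0.0317 across -0.0133
mark nearR [ 0.5735 -0.0684  0.106 ] along 0.0323 across 0.0126
mouth L [ 0.5545 -0.0171  0.116 ] along 0.0795 across -0.0151
mouth R [ 0.578  -0.0218  0.116 ] along 0.079 across 0.0087
lever front top [ 0.5488 -0.005   0.13  ] along 0.0904 across -0.0229
lever back top [0.5563 0.0328 0.13  ] along 0.1289 across -0.0221
body back right [0.5923 0.0339 0.114 ] along 0.1363 across 0.0131
body front left [ 0.5554 -0.0088  0.114 ] along 0.0878 across -0.0158
body back left [0.5635 0.0394 0.114 ] along 0.1367 across -0.0162
sc mark near top front edge [ 0.5706 -0.0689  0.106 ] along 0.0313 across 0.0098
sc flange top-front [ 0.5756 -0.0193  0.116 ] along 0.081 across 0.006
sc lever top L [ 0.5445 -0.0054  0.13  ] along 0.0893 across -0.0271
sc lever top R [0.5527 0.0301 0.13  ] along 0.1256 across -0.0252
```

Leg axis passes (0.5555, -0.098) with direction 10.1° from +y; the mouth sits about 47 mm from the mark. Now I move above the clamp with the fingers shut.

```bash
python3 -m crank '{"rows":[{"tx":0.005,"ty":0.012,"tz":0.03,"az":0.09,"fingers":0},{"tx":0.010,"ty":0.024,"tz":0.06,"az":0.176,"fingers":0},{"tx":0.0146,"ty":0.0306,"tz":0.082,"az":0.176,"fingers":0},{"tx":0.0146,"ty":0.0306,"tz":0.082,"az":0.176,"fingers":0},{"tx":0.0146,"ty":0.0306,"tz":0.082,"az":0.176,"fingers":0},{"tx":0.0146,"ty":0.0306,"tz":0.082,"az":0.176,"fingers":0}]}' 30; python3 - <<'E'
from h import *
s=r.read_state(); print(s['ee_pos'],s['ee_rot'],s['ft_force'],s['width'])
f=grab('side','s1.png'); b=cv2.imread('pics/s1.png')[200:320,260:400]
w=grab('wrist','w1.png'); 
a=cv2.resize(b,(560,480),interpolation=cv2.INTER_CUBIC); c=cv2.resize(cv2.imread('pics/w1.png')[200:480,200:440],(240*480//280-171,480)) 
cv2.imwrite('pics/c1.png',np.hstack([a,c]))
E
```

```text
[5.49901158e-01 3.74050525e-05 4.04286153e-01] [-1.79950265e+02 -4.13268889e-03  8.99986754e+01] [ 0.1883345  -0.13533186  0.39799374] 1.0011428726885925$.rows[0]: bad value
```

View pics/c1.png

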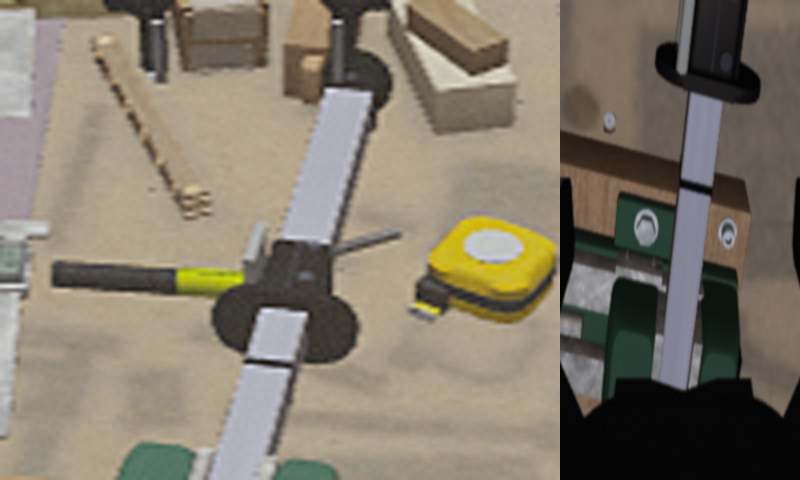

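The move was refused ("bad value"), so the arm is unmoved. The picture shows the same clamp and flange at (285,315) in the side crop. I retry with every key given and float values.

```bash
python3 -m crank '{"rows":[{"tx":0.005,"ty":0.012,"tz":0.03,"ax":0.0,"ay":0.0,"az":0.09,"fingers":0.001},{"tx":0.010,"ty":0.024,"tz":0.06,"ax":0.0,"ay":0.0,"az":0.176,"fingers":0.001},{"tx":0.0146,"ty":0.0306,"tz":0.082,"ax":0.0,"ay":0.0,"az":0.176,"fingers":0.001},{"tx":0.0146,"ty":0.0306,"tz":0.082,"ax":0.0,"ay":0.0,"az":0.176,"fingers":0.001},{"tx":0.0146,"ty":0.0306,"tz":0.082,"ax":0.0,"ay":0.0,"az":0.176,"fingers":0.001},{"tx":0.0146,"ty":0.0306,"tz":0.082,"ax":0.0,"ay":0.0,"az":0.176,"fingers":0.001}]}' 30
```

```text
clock: 0.75
ee_pos: [0.5806, 0.0145, 0.324]
ee_rot: [179.9, -0.0, 80.0]
ft_force: [0.6, 0.3, 0.7]
width: 0.142
finger_force: 0.0
```

```bash
python3 -m crank '{"rows":[{"tx":0.0,"ty":0.0,"tz":0.0,"ax":0.0,"ay":0.0,"az":0.0,"fingers":0.0},{"tx":0.0,"ty":0.0,"tz":0.015,"ax":0.0,"ay":0.0,"az":0.0,"fingers":0.0},{"tx":0.0,"ty":0.0,"tz":0.031,"ax":0.0,"ay":0.0,"az":0.0,"fingers":0.0},{"tx":0.0,"ty":0.0,"tz":0.031,"ax":0.0,"ay":0.0,"az":0.0,"fingers":0.0},{"tx":0.0,"ty":0.0,"tz":0.031,"ax":0.0,"ay":0.0,"az":0.0,"fingers":0.0}]}'; python3 - <<'E'
from h import *
f=grab('scene','sc2.png'); a=cv2.resize(cv2.imread('pics/sc2.png')[200:310,190:330],None,fx=4,fy=4,interpolation=cv2.INTER_CUBIC)
f=grab('wrist','w2.png'); b=cv2.imread('pics/w2.png')[:440,200:430]
cv2.imwrite('pics/c2.png',np.hstack([a,b]))
E
```

```text
clock: 1.17
ee_pos: [0.5805, 0.0144, 0.2926]
ee_rot: [180.0, 0.0, 79.9]
ft_force: [0.1, -0.8, 0.7]
width: -0.0
finger_force: 0.0
```

View pics/c2.png

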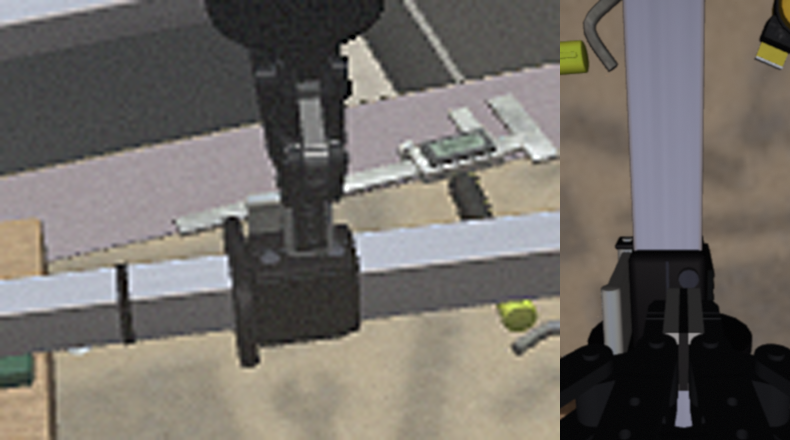

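The fingertips sit just above the clamp body, with the lever to their left (wrist crop ~(613,315)). I push towards -x in steps.

```bash
python3 -m crank '{"rows":[{"tx":0.0,"ty":-0.006,"tz":0.0,"ax":0.0,"ay":0.0,"az":0.0,"fingers":0.0},{"tx":0.0,"ty":-0.012,"tz":0.0,"ax":0.0,"ay":0.0,"az":0.0,"fingers":0.0},{"tx":0.0,"ty":-0.016,"tz":0.0,"ax":0.0,"ay":0.0,"az":0.0,"fingers":0.0},{"tx":0.0,"ty":-0.018,"tz":0.0,"ax":0.0,"ay":0.0,"az":0.0,"fingers":0.0}]}'; python3 -m crank '{"rows":[{"tx":0.0,"ty":-0.003,"tz":0.0,"ax":0.0,"ay":0.0,"az":0.0,"fingers":0.0},{"tx":0.0,"ty":-0.006,"tz":0.0,"ax":0.0,"ay":0.0,"az":0.0,"fingers":0.0},{"tx":0.0,"ty":-0.009,"tz":0.0,"ax":0.0,"ay":0.0,"az":0.0,"fingers":0.0}]}'
```

```text
clock: 1.6
ee_pos: [0.5626, 0.0179, 0.2924]
ee_rot: [179.9, -0.0, 79.9]
ft_force: [3.2, -1.1, 1.4]
width: -0.0
finger_force: 1.6
clock: 1.85
ee_pos: [0.5536, 0.0195, 0.2917]
ee_rot: [-180.0, -0.0, 79.9]
ft_force: [1.1, 0.8, 0.8]
width: 0.004
finger_force: 0.7
```

```bash
python3 -m crank '{"rows":[{"tx":0.0,"ty":-0.003,"tz":0.0,"ax":0.0,"ay":0.0,"az":0.0,"fingers":0.0},{"tx":0.0,"ty":-0.005,"tz":0.0,"ax":0.0,"ay":0.0,"az":0.0,"fingers":0.0},{"tx":0.0,"ty":-0.007,"tz":0.0,"ax":0.0,"ay":0.0,"az":0.0,"fingers":0.0}]}'; python3 - <<'E'
from h import *
f=grab('scene','sc3.png'); a=cv2.resize(cv2.imread('pics/sc3.png')[200:310,190:330],None,fx=4,fy=4,interpolation=cv2.INTER_CUBIC)
f=grab('wrist','w3.png'); b=cv2.imread('pics/w3.png')[:440,200:430]
cv2.imwrite('pics/c3.png',np.hstack([a,b]))
E
```

```text
clock: 2.1
ee_pos: [0.5468, 0.0206, 0.2916]
ee_rot: [-180.0, 0.0, 79.9]
ft_force: [0.9, -1.1, -1.1]
width: -0.003
finger_force: 0.4
```

View pics/c3.png

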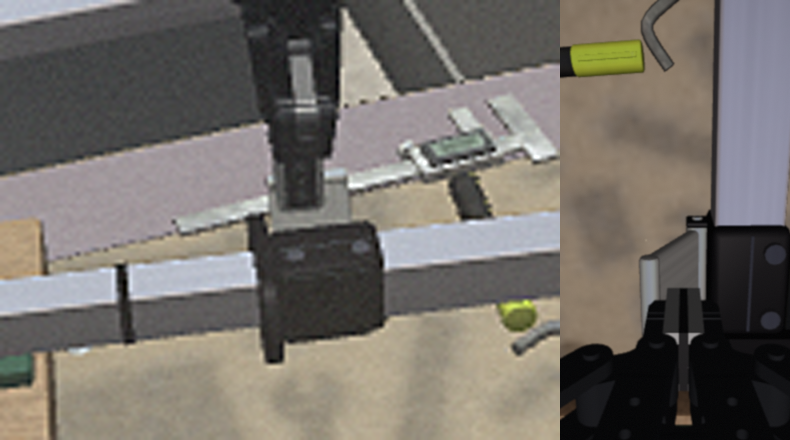

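The lever leans out (wrist crop (660,280)) and the leg has slid out about 11 mm. I push a bit more to the stop, watching the force.

```bash
python3 -m crank '{"rows":[{"tx":0.0,"ty":-0.002,"tz":0.0,"ax":0.0,"ay":0.0,"az":0.0,"fingers":0.0},{"tx":0.0,"ty":-0.003,"tz":0.0,"ax":0.0,"ay":0.0,"az":0.0,"fingers":0.0},{"tx":0.0,"ty":-0.003,"tz":0.0,"ax":0.0,"ay":0.0,"az":0.0,"fingers":0.0}]}'; python3 - <<'E'
from h import *
f=grab('wrist'); C=cloud(f)
d=np.array([.1754,.9845]);n=np.array([.9845,-.1754]);o=np.array([.5555,-.098])
a=(C[...,:2]-o)@d; c=(C[...,:2]-o)@n; z=C[...,2]
m=(z>.108)&(z<.14)&(c<-.018)&(c>-.06)&(a>.09)&(a<.2)
for k in np.arange(.09,.17,.01):
    w=m&(a>k)&(a<k+.01)&(z>.118)
    if w.sum(): i=np.argmin(np.where(w,c,9)); print(round(k,3),w.sum(),'c',c[w].min(),c[w].max(),'z',z[w].max())
w=(abs(c)<.012)&(z>.110)&(z<.118)&(a<.2)&(a>.09); print('body back end',np.percentile(a[w],[1,50,99]),w.sum())
E
```

```text
clock: 2.45
ee_pos: [0.5441, 0.0211, 0.2918]
ee_rot: [180.0, -0.0, 79.9]
ft_force: [1.4, -1.0, 0.4]
width: -0.002
finger_force: 0.7
0.11 25 c -0.04760307611681184 -0.04610967263861493 z 0.125033416998528
0.12 1749 c -0.04758455484509588 -0.018081383604734852 z 0.13999656329147592
0.13 648 c -0.04764117919537073 -0.03768128425291629 z 0.12713834708949756
0.14 24 c -0.04652030236336566 -0.040828163349167314 z 0.1248966033188382
body back end [0.09403197 0.12471407 0.17823327] 6616
```

```bash
python3 -m crank '{"rows":[{"tx":0.0,"ty":0.002,"tz":-0.02,"ax":0.0,"ay":0.0,"az":0.0,"fingers":0.0},{"tx":0.0,"ty":0.008,"tz":-0.05,"ax":0.0,"ay":0.0,"az":0.0,"fingers":0.0854},{"tx":0.0,"ty":0.0175,"tz":-0.07,"ax":0.0,"ay":0.0,"az":0.0,"fingers":0.0854},{"tx":0.0,"ty":0.0175,"tz":-0.07,"ax":0.0,"ay":0.0,"az":0.0,"fingers":0.0854},{"tx":0.0,"ty":0.0175,"tz":-0.07,"ax":0.0,"ay":0.0,"az":0.0,"fingers":0.0854},{"tx":0.0,"ty":0.0175,"tz":-0.07,"ax":0.0,"ay":0.0,"az":0.0,"fingers":0.0854},{"tx":0.0,"ty":0.0175,"tz":-0.07,"ax":0.0,"ay":0.0,"az":0.0,"fingers":0.0854}]}'; python3 - <<'E'
from h import *
f=grab('wrist','w4.png'); s=grab('scene','sc4.png')
d=np.array([.1754,.9845,0]);n=np.array([.9845,-.1754,0]);o=np.array([.5555,-.098,0])
# rectified top views along the leg at given plane heights (0.25 mm/px): cols = along 0..0.18, rows = across +30..-50
def rect(f,z,a0=.0,a1=.16,c0=-.055,c1=.045,k=5000):
    A,Cc=np.meshgrid(np.arange(a0,a1,1/k),np.arange(c1,c0,-1/k))
    P=o+A[...,None]*d+Cc[...,None]*n; P[...,2]=z
    X=P@f['world_to_cam'][:3,:3].T+f['world_to_cam'][:3,3]
    u=f['cx']+f['fx']*X[...,0]/-X[...,2]; v=f['cy']-f['fy']*X[...,1]/-X[...,2]
    return cv2.remap(f['color'],u.astype(np.float32),v.astype(np.float32),cv2.INTER_CUBIC)[...,::-1]
cv2.imwrite('pics/c4.png',cv2.resize(np.vstack([rect(f,.116),]),(800,500)))
g=cv2.cvtColor(np.ascontiguousarray(rect(f,.106)),cv2.COLOR_BGR2GRAY).astype(float)
g2=cv2.cvtColor(np.ascontiguousarray(rect(f,.116)),cv2.COLOR_BGR2GRAY).astype(float)
gs=cv2.cvtColor(np.ascontiguousarray(rect(s,.106)),cv2.COLOR_BGR2GRAY).astype(float)
gs2=cv2.cvtColor(np.ascontiguousarray(rect(s,.116)),cv2.COLOR_BGR2GRAY).astype(float)
row=lambda c:int((.045-c)*5000)
for nm,G in(('w106',g),('w116',g2),('s106',gs),('s116',gs2)):
    p=G[row(.008):row(-.006)].mean(0); print(nm,[int(x) for x in p[::10]])
E
```

```text
clock: 3.08
ee_pos: [0.5609, 0.0181, 0.3605]
ee_rot: [-179.9, 0.0, 79.9]
ft_force: [-0.0, 0.4, 1.0]
width: 0.846
finger_force: 0.0
w106 [135, 135, 135, 135, 135, 136, 136, 136, 136, 136, 136, 136, 136, 138, 39, 2, 51, 139, 138, 138, 138, 139, 139, 139, 139, 139, 139, 140, 140, 140, 140, 140, 141, 141, 141, 141, 141, 141, 142, 142, 142, 142, 143, 70, 23, 24, 24, 18, 3, 15, 25, 30, 31, 30, 27, 26, 27, 28, 28, 29, 30, 30, 31, 32, 32, 33, 35, 38, 39, 38, 36, 38, 29, 12, 47, 142, 140, 140, 139, 139]
w116 [134, 134, 134, 135, 135, 135, 135, 135, 135, 135, 136, 136, 136, 136, 136, 136, 137, 129, 6, 5, 108, 138, 138, 138, 138, 139, 139, 139, 139, 139, 140, 140, 140, 140, 140, 141, 141, 141, 141, 141, 142, 142, 142, 142, 142, 121, 22, 24, 24, 22, 3, 13, 25, 31, 32, 31, 28, 26, 27, 28, 28, 29, 30, 31, 31, 32, 33, 34, 38, 39, 38, 37, 37, 30, 12, 51, 141, 140, 140, 140]
s106 [190, 190, 191, 190, 189, 190, 188, 190, 192, 191, 191, 190, 207, 80, 25, 70, 210, 195, 191, 190, 189, 191, 191, 191, 192, 193, 190, 192, 190, 192, 192, 191, 194, 194, 193, 193, 191, 193, 193, 196, 194, 194, 195, 208, 165, 49, 49, 55, 52, 48, 54, 58, 55, 59, 57, 57, 56, 58, 55, 57, 55, 58, 55, 54, 55, 55, 56, 54, 55, 57, 53, 54, 47, 38, 177, 198, 190, 191, 194, 191]
s116 [179, 182, 181, 184, 179, 175, 176, 180, 178, 183, 187, 185, 200, 109, 30, 54, 190, 186, 186, 184, 178, 179, 180, 181, 184, 184, 188, 187, 179, 181, 183, 182, 184, 185, 189, 186, 181, 180, 183, 184, 184, 187, 194, 192, 90, 44, 53, 52, 50, 49, 52, 59, 74, 79, 80, 70, 51, 54, 55, 58, 57, 56, 58, 56, 56, 57, 54, 75, 79, 80, 70, 57, 30, 141, 205, 193, 191, 191, 190, 190]
```

View pics/c4.png

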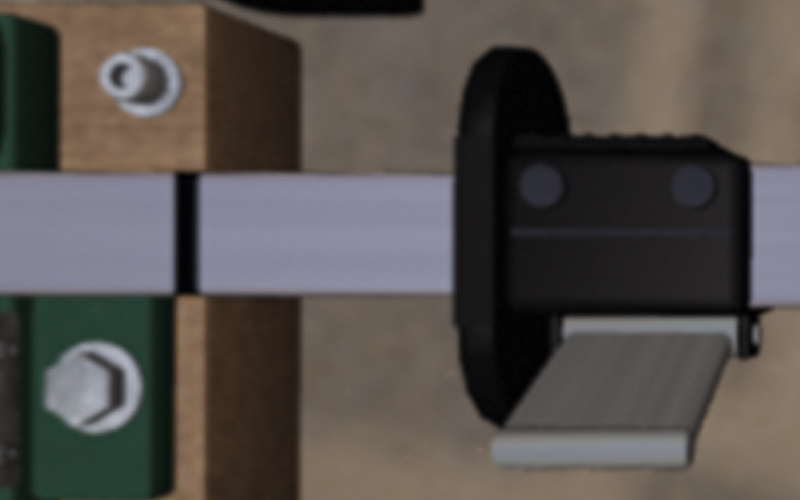

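The rectified wrist view shows the band's near edge at x≈198 px (along 0.0324) and the mouth at x≈455 (along 0.0908), with the lever wide open. I check this from directly above the mouth, to remove parallax.

```bash
python3 -m crank '{"rows":[{"tx":-0.035,"ty":0.0,"tz":0.0,"ax":0.0,"ay":0.0,"az":0.0,"fingers":0.0854},{"tx":-0.07,"ty":0.0,"tz":0.0,"ax":0.0,"ay":0.0,"az":0.0,"fingers":0.0854},{"tx":-0.1,"ty":0.0,"tz":0.0,"ax":0.0,"ay":0.0,"az":0.0,"fingers":0.0854},{"tx":-0.1,"ty":0.0,"tz":0.0,"ax":0.0,"ay":0.0,"az":0.0,"fingers":0.0854},{"tx":-0.1,"ty":0.0,"tz":0.0,"ax":0.0,"ay":0.0,"az":0.0,"fingers":0.0854}]}'; cat >> h.py <<'E'
d=np.array([.1754,.9845,0]);n=np.array([.9845,-.1754,0]);o=np.array([.5555,-.098,0])
def rect(f,z,a0=.0,a1=.16,c0=-.055,c1=.045,k=5000):
    A,Cc=np.meshgrid(np.arange(a0,a1,1/k),np.arange(c1,c0,-1/k))
    P=o+A[...,None]*d+Cc[...,None]*n; P[...,2]=z
    X=P@f['world_to_cam'][:3,:3].T+f['world_to_cam'][:3,3]
    u=f['cx']+f['fx']*X[...,0]/-X[...,2]; v=f['cy']-f['fy']*X[...,1]/-X[...,2]
    return cv2.cvtColor(cv2.remap(f['color'],u.astype(np.float32),v.astype(np.float32),cv2.INTER_CUBIC),cv2.COLOR_RGB2GRAY).astype(float)
def prof(f,z,lo=-.006,hi=.008): return rect(f,z,c0=lo,c1=hi).mean(0)
def edges(p,a,b):
    i=np.arange(int(a*5000),int(b*5000)); t=(p[i].max()+p[i].min())/2; s=p[i]>t
    return [(round(i[j]/5000,4),'up' if s[j+1] else 'down') for j in np.where(s[1:]!=s[:-1])[0]]
E
python3 - <<'E'
from h import *
f=grab('wrist','w5.png')
print('cam along',(np.linalg.inv(f['world_to_cam'])[:3,3]-o)@d)
print(edges(prof(f,.106),.015,.06),edges(prof(f,.116),.06,.11))
C=cloud(f); a=(C-o)@d;c=(C-o)@n;z=C[...,2]
w=(z>.112)&(abs(c)<.01)&(a>.07)&(a<.13);print('cloud mouth',np.percentile(a[w],[.5,1,2]))
# across centres of tube by edges at along .06
p=rect(f,.106,a0=.05,a1=.08).mean(1); g=np.gradient(p); print('tube edges c',.045-np.argmax(g)/5000,.045-np.argmin(g)/5000)
E
```

```text
clock: 3.6
ee_pos: [0.5436, -0.0815, 0.3612]
ee_rot: [-179.9, -0.0, 79.8]
ft_force: [-0.3, 0.1, -0.0]
width: 1.006
finger_force: 0.0
cam along 0.09081764686413374
[(np.float64(0.028), 'down'), (np.float64(0.0328), 'up')] [(np.float64(0.0912), 'down')]
cloud mouth [0.09117117 0.09119202 0.09169806]
tube edges c 0.0114 -0.013400000000000002
```

Gap mouth→mark is 58.4 mm (0.0912 and 0.0328), and both views agree. I go back behind the flange and lower the open fingers astride the clamp.

```bash
python3 -m crank '{"rows":[{"tx":0.035,"ty":0.0,"tz":0.0,"ax":0.0,"ay":0.0,"az":0.0,"fingers":0.0854},{"tx":0.07,"ty":0.0,"tz":0.0,"ax":0.0,"ay":0.0,"az":0.0,"fingers":0.0854},{"tx":0.101,"ty":0.0,"tz":0.0,"ax":0.0,"ay":0.0,"az":0.0,"fingers":0.0854},{"tx":0.101,"ty":0.0,"tz":0.03,"ax":0.0,"ay":0.0,"az":0.0,"fingers":0.0854},{"tx":0.101,"ty":0.0,"tz":0.06,"ax":0.0,"ay":0.0,"az":0.0,"fingers":0.0854},{"tx":0.101,"ty":0.0,"tz":0.08,"ax":0.0,"ay":0.0,"az":0.0,"fingers":0.0854},{"tx":0.101,"ty":0.0,"tz":0.097,"ax":0.0,"ay":0.0,"az":0.0,"fingers":0.0854},{"tx":0.101,"ty":0.0,"tz":0.109,"ax":0.0,"ay":0.0,"az":0.0,"fingers":0.0854}]}';  python3 -m crank '{"rows":[{"tx":-0.002,"ty":0.0,"tz":0.0,"ax":0.0,"ay":0.0,"az":0.0,"fingers":0.0854},{"tx":-0.004,"ty":0.0,"tz":0.0,"ax":0.0,"ay":0.0,"az":0.0,"fingers":0.0854},{"tx":-0.006,"ty":0.0,"tz":0.0,"ax":0.0,"ay":0.0,"az":0.0,"fingers":0.0854},{"tx":-0.008,"ty":0.0,"tz":0.0,"ax":0.0,"ay":0.0,"az":0.0,"fingers":0.0854}]}'
```

```text
clock: 4.32
ee_pos: [0.5611, 0.0204, 0.2507]
ee_rot: [-179.9, 0.0, 80.0]
ft_force: [-0.1, -0.1, 0.5]
width: 0.998
finger_force: 0.0
clock: 4.65
ee_pos: [0.5605, 0.0112, 0.2538]
ee_rot: [179.9, -0.0, 79.9]
ft_force: [2.0, 4.4, -1.7]
width: 1.0
finger_force: 2.2
```

Contact with the flange (4.4 N). I push about 48 mm, then measure.

```bash
python3 -m crank '{"rows":[{"tx":-0.007,"ty":0.0,"tz":0.0,"ax":0.0,"ay":0.0,"az":0.0,"fingers":0.0854},{"tx":-0.014,"ty":0.0,"tz":0.0,"ax":0.0,"ay":0.0,"az":0.0,"fingers":0.0854},{"tx":-0.021,"ty":0.0,"tz":0.0,"ax":0.0,"ay":0.0,"az":0.0,"fingers":0.0854},{"tx":-0.028,"ty":0.0,"tz":0.0,"ax":0.0,"ay":0.0,"az":0.0,"fingers":0.0854},{"tx":-0.035,"ty":0.0,"tz":0.0,"ax":0.0,"ay":0.0,"az":0.0,"fingers":0.0854},{"tx":-0.041,"ty":0.0,"tz":0.0,"ax":0.0,"ay":0.0,"az":0.0,"fingers":0.0854},{"tx":-0.046,"ty":0.0,"tz":0.0,"ax":0.0,"ay":0.0,"az":0.0,"fingers":0.0854},{"tx":-0.048,"ty":0.0,"tz":0.0,"ax":0.0,"ay":0.0,"az":0.0,"fingers":0.0854}]}';  python3 -m crank '{"rows":[{"tx":0.0,"ty":0.0,"tz":0.0,"ax":0.0,"ay":0.0,"az":0.0,"fingers":0.0854},{"tx":0.0,"ty":0.0,"tz":0.0,"ax":0.0,"ay":0.0,"az":0.0,"fingers":0.0854}]}'; cat >m.py <<'E'
from h import *
st=r.read_state(); p=st['ee_pos']; print('TCP along',(p-o)@d,'across',(p-o)@n,'f along',st['ft_force']@d,'f across',st['ft_force']@n,st['width'],st['finger_force'])
f=grab('wrist','wl.png'); s=grab('scene','sl.png')
C=cloud(f); a=(C-o)@d;c=(C-o)@n;z=C[...,2]
w=(z>.112)&(z<.122)&(abs(c)<.012)&(a>.02)&(a<.13);print('cloud mouth',np.percentile(a[w],[.5,1,2,99]))
print('wrist mouth',edges(prof(f,.116),.015,.075))
print('scene top',edges(prof(s,.106),.015,.075),[int(x) for x in prof(s,.106)[100:300:5]])
E
python3 m.py
```

```text
clock: 5.32
ee_pos: [0.5521, -0.0365, 0.2538]
ee_rot: [179.9, -0.0, 79.9]
ft_force: [2.6, 5.2, 0.2]
width: 1.0
finger_force: 2.8
clock: 5.48
ee_pos: [0.5521, -0.0361, 0.2537]
ee_rot: [179.9, -0.0, 79.9]
ft_force: [2.1, 3.1, 3.3]
width: 1.001
finger_force: 1.9
TCP along 0.060312019125573775 across -0.014155870253828926 f along 3.3830896175286753 f across 1.5090195106429845 1.0005767797944443 1.9192150980234146
cloud mouth [0.04200162 0.04249874 0.0431958  0.09904805]
wrist mouth [(np.float64(0.0348), 'up'), (np.float64(0.0366), 'down')]
scene top [(np.float64(0.0254), 'down'), (np.float64(0.0304), 'up'), (np.float64(0.0392), 'down')] [188, 188, 190, 205, 206, 151, 78, 42, 19, 7, 67, 168, 210, 197, 193, 191, 196, 202, 195, 133, 64, 41, 46, 45, 48, 56, 58, 51, 46, 44, 46, 52, 61, 66, 65, 64, 64, 65, 65, 65]
```

```bash
python3 -m crank '{"rows":[{"tx":-0.003,"ty":0.0,"tz":0.0,"ax":0.0,"ay":0.0,"az":0.0,"fingers":0.0854},{"tx":-0.006,"ty":0.0,"tz":0.0,"ax":0.0,"ay":0.0,"az":0.0,"fingers":0.0854},{"tx":-0.008,"ty":0.0,"tz":0.0,"ax":0.0,"ay":0.0,"az":0.0,"fingers":0.0854},{"tx":-0.0085,"ty":0.0,"tz":0.0,"ax":0.0,"ay":0.0,"az":0.0,"fingers":0.0854},{"tx":-0.0085,"ty":0.0,"tz":0.0,"ax":0.0,"ay":0.0,"az":0.0,"fingers":0.0854},{"tx":-0.0085,"ty":0.0,"tz":0.0,"ax":0.0,"ay":0.0,"az":0.0,"fingers":0.0854}]}'; python3 m.py
```

```text
clock: 6.08
ee_pos: [0.5505, -0.0444, 0.2531]
ee_rot: [179.9, -0.0, 79.9]
ft_force: [2.3, 3.5, 3.0]
width: 1.002
finger_force: 2.1
TCP along 0.051907948549729535 across -0.014363445018144128 f along 3.8641062681879697 f across 1.6331716733877535 1.001579497435855 2.0509692281484604
cloud mouth [0.03365095 0.03408708 0.03485018 0.09059891]
wrist mouth [(np.float64(0.027), 'up'), (np.float64(0.0326), 'down')]
scene top [(np.float64(0.0252), 'down')] [188, 188, 189, 205, 206, 150, 78, 45, 33, 38, 42, 47, 50, 50, 50, 52, 59, 58, 48, 44, 45, 49, 56, 62, 65, 66, 67, 66, 65, 65, 65, 64, 64, 65, 65, 65, 68, 65, 56, 48]
```

Mouth is now within about 0.5 mm of the mark. I nudge 0.4 mm and close until the fingers almost touch the pad and the lever.

```bash
python3 -m crank '{"rows":[{"tx":-0.0004,"ty":0.0,"tz":0.0,"ax":0.0,"ay":0.0,"az":0.0,"fingers":0.08},{"tx":-0.0004,"ty":0.0,"tz":0.0,"ax":0.0,"ay":0.0,"az":0.0,"fingers":0.074},{"tx":-0.0004,"ty":0.0,"tz":0.0,"ax":0.0,"ay":0.0,"az":0.0,"fingers":0.07},{"tx":-0.0004,"ty":0.0,"tz":0.0,"ax":0.0,"ay":0.0,"az":0.0,"fingers":0.069},{"tx":-0.0004,"ty":0.0,"tz":0.0,"ax":0.0,"ay":0.0,"az":0.0,"fingers":0.069}]}' 60; python3 m.py
```

```text
clock: 6.6
ee_pos: [0.5504, -0.0448, 0.2528]
ee_rot: [180.0, -0.0, 79.9]
ft_force: [3.4, 4.7, 3.6]
width: 0.808
finger_force: 2.4
TCP along 0.05150846189011128 across -0.01440216197844011 f along 5.214127038958352 f across 2.497297392672807 0.8075608374225586 2.426367849111557
cloud mouth [0.0333779  0.03382716 0.03462511 0.09022757]
wrist mouth [(np.float64(0.0268), 'up'), (np.float64(0.0322), 'down')]
scene top [(np.float64(0.0252), 'down')] [189, 190, 190, 206, 207, 151, 78, 42, 32, 40, 43, 44, 50, 54, 52, 50, 52, 50, 47, 43, 40, 47, 59, 65, 66, 67, 66, 65, 64, 63, 63, 63, 64, 65, 65, 65, 67, 62, 52, 45]
```

```bash
python3 -m crank '{"rows":[{"tx":0.0,"ty":0.001,"tz":0.0,"ax":0.0,"ay":0.0,"az":0.0,"fingers":0.066},{"tx":0.0,"ty":0.002,"tz":0.0,"ax":0.0,"ay":0.0,"az":0.0,"fingers":0.064},{"tx":0.0,"ty":0.003,"tz":0.0,"ax":0.0,"ay":0.0,"az":0.0,"fingers":0.062},{"tx":0.0,"ty":0.004,"tz":0.0,"ax":0.0,"ay":0.0,"az":0.0,"fingers":0.060},{"tx":0.0,"ty":0.005,"tz":0.0,"ax":0.0,"ay":0.0,"az":0.0,"fingers":0.058},{"tx":0.0,"ty":0.006,"tz":0.0,"ax":0.0,"ay":0.0,"az":0.0,"fingers":0.056}]}' 60; python3 m.py
```

```text
clock: 7.2
ee_pos: [0.5559, -0.0457, 0.2527]
ee_rot: [-179.9, -0.0, 79.9]
ft_force: [-3.7, 5.6, 6.2]
width: 0.661
finger_force: 3.9
TCP along 0.051522838544340616 across -0.008764265573663861 f along 4.904582920139694 f across -4.628389374372571 0.6605932968072121 3.8996516168117523
cloud mouth [0.03324383 0.03367414 0.0342797  0.0902577 ]
wrist mouth [(np.float64(0.0266), 'up'), (np.float64(0.0322), 'down')]
scene top [(np.float64(0.0252), 'down')] [189, 189, 191, 206, 206, 151, 79, 45, 32, 37, 43, 48, 52, 52, 50, 50, 54, 52, 47, 43, 42, 48, 58, 66, 69, 69, 68, 66, 67, 68, 68, 67, 66, 64, 65, 67, 70, 63, 51, 46]
```

I spend the last picture on the mouth and mark, before the lever locks.

```bash
python3 - <<'E'
from h import *
s=grab('scene','sc6.png'); q=grab('side','si6.png')
a=cv2.imread('pics/sc6.png'); b=cv2.imread('pics/si6.png')
u,v=map(int,proj(s,o+.033*d+[0,0,.1])); x,y=map(int,proj(q,o+.033*d+[0,0,.1]))
A=cv2.resize(a[v-20:v+20,u-18:u+32],(500,400),interpolation=cv2.INTER_CUBIC)
B=cv2.resize(b[y-20:y+20,x-15:x+15],(300,400),interpolation=cv2.INTER_CUBIC)
z=cv2.imread('pics/sc4.png'); Z=cv2.resize(z[v-10:v+10,u-18:u+32],(500,200),interpolation=cv2.INTER_CUBIC)
out=np.zeros((600,800,3),np.uint8); out[:400,:500]=A; out[:400,500:]=B; out[400:,:500]=Z
cv2.imwrite('pics/c6.png',out)
for zz in(.106,):
  p=prof(q,zz); print('side',[int(t) for t in p[100:250:5]]); print('side0',[int(t) for t in prof(load('side'),zz)[100:250:5]]) 
E
```

```text
side [197, 203, 200, 183, 153, 114, 78, 54, 42, 40, 42, 47, 50, 52, 52, 53, 53, 54, 54, 54, 54, 54, 54, 55, 57, 59, 60, 61, 60, 58]
side0 [197, 203, 200, 183, 153, 114, 78, 54, 42, 40, 42, 47, 50, 52, 52, 53, 53, 54, 54, 54, 54, 54, 54, 55, 57, 59, 60, 61, 60, 58]
```

View pics/c6.png

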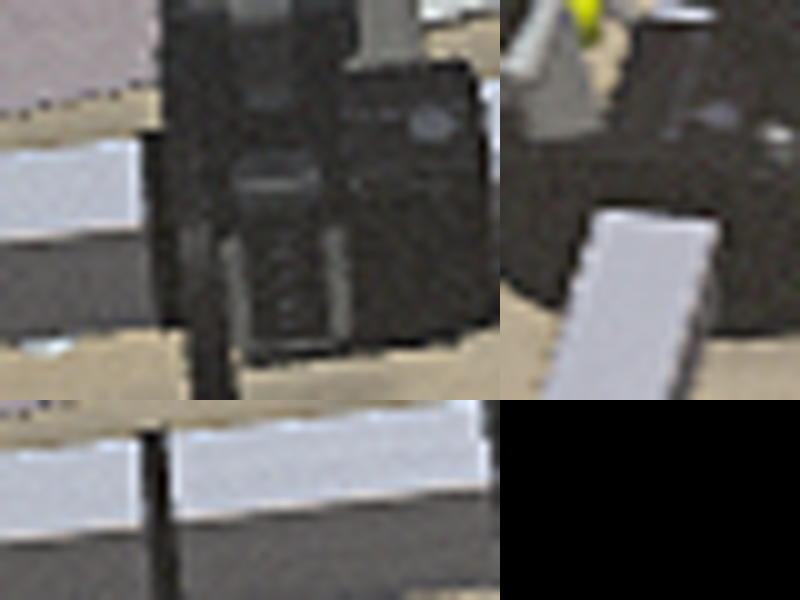

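The band in scene (crop x 142–172 in the old view) now has the flange directly against it, with no light gap. I quantify it numerically against the earlier frames, using the flange edge seen against the table.

```bash
cat > e.py <<'E'
from h import *
import sys
def line(im,w2c,f,c,z,a0,a1):
    A=np.arange(a0,a1,.0002); P=o+A[:,None]*d+c*n+np.array([0,0,z]); X=P@w2c[:3,:3].T+w2c[:3,3]
    u=(f['cx']+f['fx']*X[:,0]/-X[:,2]).astype(np.float32)[None]; v=(f['cy']-f['fy']*X[:,1]/-X[:,2]).astype(np.float32)[None]
    return A,cv2.remap(im,u,v,cv2.INTER_LINEAR)[0].astype(float)
f=load('scene')
def ed(name,a0,a1,cs):
    im=cv2.imread('pics/'+name,0); R=[]
    for c,z in cs:
        A,p=line(im,f['world_to_cam'],f,c,z,a0,a1); t=(np.percentile(p[:40],50)+p.min())/2; j=np.argmax(p<t)
        R.append(round(A[j],4))
    return R
if __name__=='__main__':
    cs=[(.03,.08),(.032,.08),(.034,.083),(.028,.078),(.036,.086)]
    for nm,a0,a1 in(('scene0.png',.06,.095),('sc4.png',.07,.106),('sl.png' if len(sys.argv)<2 else sys.argv[1],.01,.05)): print(nm,ed(nm,a0,a1,cs))
    im=cv2.imread('pics/sc4.png',0)
    for c,z in((.013,.095),(.013,.1),(0.005,.106),(-.005,.106)):
        A,p=line(im,f['world_to_cam'],f,c,z,.015,.045); t=(np.median(p)+p.min())/2; k=np.where(p<t)[0]; print('band',c,z,A[k[0]],A[k[-1]])
E
python3 e.py
```

```text
scene0.png [np.float64(0.0772), np.float64(0.0772), np.float64(0.077), np.float64(0.0772), np.float64(0.0768)]
sc4.png [np.float64(0.0882), np.float64(0.0882), np.float64(0.088), np.float64(0.0884), np.float64(0.0878)]
sl.png [np.float64(0.0304), np.float64(0.0304), np.float64(0.0304), np.float64(0.0304), np.float64(0.0306)]
band 0.013 0.095 0.025600000000000026 0.03020000000000004
band 0.013 0.1 0.025800000000000028 0.030800000000000043
band 0.005 0.106 0.02600000000000003 0.03020000000000004
band -0.005 0.106 0.025600000000000026 0.030400000000000038
```

The flange edge (0.0304) and the band's near edge (~0.0304) coincide in the same camera. I shut the lever.

```bash
python3 -m crank '{"rows":[{"tx":0.0,"ty":0.001,"tz":0.0,"ax":0.0,"ay":0.0,"az":0.0,"fingers":0.054},{"tx":0.0,"ty":0.002,"tz":0.0,"ax":0.0,"ay":0.0,"az":0.0,"fingers":0.052},{"tx":0.0,"ty":0.003,"tz":0.0,"ax":0.0,"ay":0.0,"az":0.0,"fingers":0.050},{"tx":0.0,"ty":0.004,"tz":0.0,"ax":0.0,"ay":0.0,"az":0.0,"fingers":0.048},{"tx":0.0,"ty":0.005,"tz":0.0,"ax":0.0,"ay":0.0,"az":0.0,"fingers":0.046},{"tx":0.0,"ty":0.005,"tz":0.0,"ax":0.0,"ay":0.0,"az":0.0,"fingers":0.045},{"tx":0.0,"ty":0.005,"tz":0.0,"ax":0.0,"ay":0.0,"az":0.0,"fingers":0.044}]}' 60; python3 m.py; python3 e.py | sed -n 3p
```

```text
clock: 7.98
ee_pos: [0.5609, -0.0467, 0.2533]
ee_rot: [-179.9, -0.0, 79.9]
ft_force: [-0.8, 4.5, 11.7]
width: 0.523
finger_force: 38.9
TCP along 0.051495480629776 across -0.0036904565095792364 f along 4.295406718460555 f across -1.536450047443505 0.5229415825727974 38.94645642489195
cloud mouth [0.03334113 0.03371456 0.03435816 0.09019465]
wrist mouth [(np.float64(0.0246), 'up'), (np.float64(0.0322), 'down')]
scene top [(np.float64(0.0252), 'down')] [188, 188, 189, 205, 207, 152, 79, 45, 33, 39, 46, 49, 50, 48, 50, 55, 59, 54, 46, 43, 43, 47, 55, 62, 64, 63, 63, 62, 62, 63, 65, 67, 65, 63, 65, 67, 66, 59, 49, 45]
sl.png [np.float64(0.0304), np.float64(0.0306), np.float64(0.0306), np.float64(0.0304), np.float64(0.0306)]
```

```bash
python3 -m crank '{"rows":[{"tx":0.0,"ty":0.0,"tz":0.0,"ax":0.0,"ay":0.0,"az":0.0,"fingers":0.04},{"tx":0.0,"ty":0.0,"tz":0.0,"ax":0.0,"ay":0.0,"az":0.0,"fingers":0.04},{"tx":0.0,"ty":0.0,"tz":0.0,"ax":0.0,"ay":0.0,"az":0.0,"fingers":0.04},{"tx":0.0,"ty":0.0,"tz":0.0,"ax":0.0,"ay":0.0,"az":0.0,"fingers":0.04},{"tx":0.0,"ty":0.0,"tz":0.0,"ax":0.0,"ay":0.0,"az":0.0,"fingers":0.04},{"tx":0.0,"ty":0.0,"tz":0.0,"ax":0.0,"ay":0.0,"az":0.0,"fingers":0.04}]}' 80; python3 m.py|head -2; python3 e.py | sed -n 3p; python3 - <<'E'
from h import *
f=load('wrist');C=cloud(f);a=(C-o)@d;c=(C-o)@n;z=C[...,2]
w=(c<-.017)&(c>-.06)&(a>.062)&(a<.083)&(z>.12)&(z<.134)
print('lever back part',w.sum(),np.percentile(c[w],[2,50,98]),np.percentile(z[w],[2,98]),r.read_state()['moment'])
E
```

```text
clock: 8.58
ee_pos: [0.5611, -0.0467, 0.2536]
ee_rot: [-180.0, -0.0, 79.9]
ft_force: [2.0, 4.2, 14.5]
width: 0.509
finger_force: 79.3
TCP along 0.05147267750923046 across -0.0034360652322800523 f along 4.516710135579111 f across 1.192114103896655 0.5087619757542895 79.29351864382625
cloud mouth [0.03313302 0.0335849  0.03429005 0.09023379]
sl.png [np.float64(0.0304), np.float64(0.0306), np.float64(0.0306), np.float64(0.0304), np.float64(0.0306)]
lever back part 3413 [-0.05402994 -0.02429701 -0.01900346] [0.12080304 0.13374961] [0.97683453 1.45647091 0.35473928]
```

```bash
python3 - <<'E'
from h import *
f=load('wrist');C=cloud(f);a=(C-o)@d;c=(C-o)@n;z=C[...,2]
for k in(.066,.070,.074,.078):
  for z0 in (.118,.122,.126):
    w=(c<-.012)&(c>-.06)&(a>k)&(a<k+.004)&(z>z0)&(z<z0+.004)
    if w.sum(): print(k,z0,w.sum(),np.round(np.percentile(c[w],[2,25,50,75,98]),4))
E
```

```text
0.066 0.118 23 [-0.0194 -0.0194 -0.0193 -0.0192 -0.0191]
0.066 0.122 6 [-0.0193 -0.0193 -0.0193 -0.0192 -0.019 ]
0.066 0.126 170 [-0.0319 -0.025  -0.0206 -0.0194 -0.0188]
0.07 0.118 26 [-0.0195 -0.0194 -0.0193 -0.0193 -0.0192]
0.07 0.122 11 [-0.0194 -0.0193 -0.0193 -0.0192 -0.0192]
0.07 0.126 181 [-0.0262 -0.0248 -0.0208 -0.0195 -0.0188]
0.074 0.118 22 [-0.0195 -0.0194 -0.0194 -0.0193 -0.0192]
0.074 0.122 10 [-0.0194 -0.0193 -0.0192 -0.0191 -0.019 ]
0.074 0.126 178 [-0.0262 -0.0249 -0.0206 -0.0195 -0.0188]
0.078 0.118 101 [-0.0244 -0.0226 -0.021  -0.0198 -0.0193]
0.078 0.122 106 [-0.0257 -0.0233 -0.0215 -0.0202 -0.0193]
0.078 0.126 309 [-0.0262 -0.0245 -0.0216 -0.02   -0.019 ]
```

The lever's top edge spans -19 to -26 mm across and its inner face is vertical, so it is shut. The mouth is at the mark and the grip is 79 N.

```bash
python3 -c "
from cell import r
print(r.finish_job())"
```

```text
the job is handed in; nothing more can be done
None
```

The job is handed in: I opened the lever, pushed the leg in until the mouth met the mark (within about 0.5 mm by camera), and shut the lever; the gripper was still squeezing lever and pad at about 79 N, and no tools were moved.

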